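Handle in, milk on: clear and use the hob's free ring

ROBOT

A 7-joint arm with a two-finger parallel gripper is mounted at the origin on the work surface. World frame = base frame: x ahead of the robot, y to its left, z up, the work surface at z = 0. Lengths are in m, angles in rad, forces in N, time in s.
With the tool pointing down it reaches from about 0.425 to 0.95 m from the base axis. Payload 4.7 kg.
Tool frame: the origin (TCP) lies midway between the tips of the shut fingers; the grasp point (between the pads) lies 19 mm behind it; z points along the fingers, y is the line along which they close (so a half turn about z gives the same grasp; the last joint's range is limited). The gripper opens to 85 mm and grips with 20 to 120 N. Pads are 22 mm wide; open, the fingers measure 114 mm over their backs; the gripper's body (76 mm by 85 mm) begins 54 mm behind the grasp point. The pads swing forward as they close: fully open they stand 13 mm farther back than shut.
Start: joints at [-1.358, 0.469, -0.049, 1.532, 0.024, 1.141, -0.082], TCP at [0.162, 0.655, 0.231] pointing down, gripper open.
Joint ranges: [-2.59, 2.59], [-0.33, 1.99], [-1.39, 1.29], [0.1, 2.45], [-1.04, 4.18], [0.21, 1.99], [-2.66, 2.66]. Speed limits (rad/s): [2.57, 2.57, 3.14, 3.14, 3.14, 3.14, 3.14].

INTERFACE

Orientations are given as a unit quaternion [w, x, y, z].
In Python, from plant import bot gives the robot as it stands.
- The arm moves only by the tool move_arm, never from a script. Its argument "increments" is a list that holds one entry, the list of rows, each a list of 7 numbers: the turn, a rotation vector about the world's x, y, z normalised to -1 to 1, where 1 is 360 degrees, then the shift along the world's x, y, z normalised to -1 to 1, where 1 is 2.5 cm, then the opening, from 0 (shut) to 1 (fully open). A call has exactly 8 rows; each row shifts and turns the commanded pose from where the row before left it; what a row does not reach is not made up. A row lasts 1/10 s, in which the tool goes at most 50 mm and 8.59 degrees, less where a joint would pass 70% of its speed; a pose out of reach is approached as far as the arm can. A call with a number of a shift or a turn outside -1 to 1 is refused whole. A call with a gripper value outside its range is refused whole. The fingers move at their own pace and stop on an object; "force" is the grip in N (left out, the last holds). Time passes only in rows, so rows that do not move let the fingers close, or fill a call up. It gives the time, the measured TCP pose, the force, the opening and the grip force at its end, in the units of the state.
- bot.read_state(): the state, without advancing time (a new reading comes with each control period).
- bot.read_camera(name): name is "side" or "top" or "wrist"; returns a dict with "img" (400x640x3 uint8, red, green, blue), "intrinsics" (3x3 intrinsics, pixels), "dist" ([k1, k2, p1, p2, k3] as OpenCV has them; the pictures are not rectified), "position" and "orientation" of the camera in the world. Camera axes: x right, y up, looking along -z (the intrinsics and any distortion apply to the point x, -y, -z); pixel columns grow to the right and rows downward; lengths in m; the calibration is good to about 2 mm. A picture is of the moment at which its call begins. There is no depth.
- bot.finish_job(): hands the job in; it is judged then, once.
Trained networks look in a picture, given as the dict that the camera call returned (one of the last four; its "shot" number tells which), for a name from the list of things; names that differ only in an ending like _2 or _b are one class to them, and where a whole thing is asked for, a point or a joint stands for the part that bears it (a point fixed in the world has none). Each returns a list of dicts, best first, with "p" (0 to 1); they miss things now and then, are a little off and sometimes report something else, mostly with a low value. They report only what shows in the picture. A call takes as long as a camera call.
- bot.recognise(label, picture): "box" ([left, top, right, bottom] in pixels, round what is visible of it).
- bot.masks_of(label, picture): "region" (400x640 bool, what is visible of it) and "box" ([left, top, right, bottom] in pixels, round what is visible of it).
- bot.mark_of(label, picture): "pixel" ([column, row] in pixels: a listed point, or the origin of a listed thing).
The state is a dict: "clock": time; "joints": joint angles; "qd": joint speeds; "effort": joint torques, N m; "position": TCP position; "ee_rot": TCP orientation; "ft_force": force on the tool from outside, world axes, zero at the start; "moment": the same for the moment, N m; "opening": opening from 0.0 (shut) to 1.0 (fully open); "grasp_force": force on a finger pad.
Only numpy, scipy, OpenCV 4.12 (cv2) and the standard library are available. Lean on these libraries where they do the work, as an engineer would, in place of code of your own. Each camera call takes 0.05 s, during which the arm holds its last target. There are 200 camera calls.

TASK

The saucepan on the middle ring of the hob has been left with its handle lying across the left ring, where the milk pan belongs. First swing the saucepan's handle round so that it points to the back of the hob (away from the robot), turning the pan in place on its own ring; then slide the milk pan, its handle still pointing to the back, until it stands wholly inside the left ring. Keep both pans flat on the glass, never lifted or tipped, finish with each wholly inside its own ring, and leave the skillet, the jug and the cup beside the hob where they are.

Things in the scene. Friction and masses are not known exactly. Their poses are not given: they have to be found in the camera images.
- hob: The hob: a flat black glass induction hob fixed on the counter, 900 mm wide (its y) by 400 mm deep (its x), its glass 6 mm above the counter. Origin at the centre of its underside; x points to its back (away from the robot), y to its left. Three circles of thin pale print lie in a row along y on the glass.
- ring_middle (a point): Centre of the hob's middle printed ring, on the glass (6 mm above the counter); the ring is 210 mm across. The saucepan's ring. Axes as the hob's.
- ring_left (a point): Centre of the hob's left printed ring, on the glass, 260 mm to the left (hob +y) of the middle one; the ring is 180 mm across. Empty at the start: the milk pan's ring.
- saucepan: Loose open straight-sided steel saucepan, 160 mm across (flat base 150) and 90 mm high, about 0.7 kg, one long steel handle. Origin at the centre of its underside; z up; x points along the handle. Starts on the middle ring, handle pointing left (hob +y) within 25 degrees. It slides on the glass with ordinary friction: a push on the handle turns it but also shifts it the way it is pushed.
- saucepan_tip (a point): Far end of the saucepan's straight handle, 240 mm from the pan's axis, 84 mm above the glass. The handle bar is 22 mm wide and 12 mm thick and starts 102 mm from the axis (a neck 16 mm wide joins it to the wall); its mid-line rises from 66 mm above the glass at the wall to 84 mm at this end.
- milk_pan: Loose open straight-sided steel milk pan, smaller than the saucepan: 140 mm across (flat base 130) and 75 mm high, about 0.5 kg, one steel handle. Origin at the centre of its underside; z up; x points along the handle. Starts on the glass 70 to 115 mm off the left ring's centre, towards the hob's left edge, its handle pointing to the back within 25 degrees.
- milk_pan_tip (a point): Far end of the milk pan's handle, 205 mm from the pan's axis, 72 mm above the glass. The handle is 20 mm wide and 12 mm thick, starts 92 mm from the axis (after a neck 16 mm wide), its mid-line rising from 56 mm above the glass at the wall to 72 mm at this end.
- skillet: Bystander: dark flared skillet, 210 mm across and 45 mm high, standing on the hob's right ring (260 mm to the right of the middle one), its handle reaching 290 mm from its axis, to the back and right. Origin at the centre of its underside; x along its handle.
- jug: Bystander: round-bellied steel milk jug, 78 mm across and 100 mm high, its handle reaching 64 mm from its axis (its -x side), standing on the glass behind and between the saucepan and the skillet, 200 to 225 mm from the middle ring's centre. Origin at the centre of its underside.
- cup: Bystander: white cup without handle, 72 mm across and 60 mm high, on the counter left of the hob. Origin at the centre of its underside.

How it is judged:
By the outcome, as a careful person would: the job done as asked, in the order asked, and still so for the second after the job is handed in, with the robot touching nothing.
It also fails if it takes over 70 s, if anything falls off the work surface, if the arm or the gripper's body presses on something with over 40 N, if the wrist force passes 120 N, or if a joint passes its speed limit or range.

## Working session

There is one attempt and no reset: what is moved stays moved. The work goes in short steps, Python scripts to look and compute and a tool call to move; the robot and the scene stay as the last step left them, time stands still between calls to the robot, and variables do not carry over. Pictures are saved under pics/ and viewed, at most 10 in all, crops included, and the job is handed in when it is done.

Besides the shell and the picture viewer there is one more tool, called as a command line: name --argument value ..., lists and objects as JSON in quotes. move_arm: Moves the arm, as the interface text tells. Scaled input: -1 to 1 covers 2.5 cm each way for a shift and 360 degrees each way for a turn. Its arguments: {"type":"object","properties":{"increments":{"type":"array","items":{"type":"array","items":{"type":"array","items":{"type":"number","minimum":-1,"maximum":1}}}},"force":{"type":"number"}},"required":["increments"]}

```bash
mkdir -p pics
cat > h.py <<'E'
import numpy as np, cv2
from scipy.spatial.transform import Rotation as R
from plant import bot
def ray(pic,px):
    k=np.array(pic["intrinsics"],float);d=np.array(pic["dist"],float)
    u=cv2.undistortPoints(np.array([[px]],float),k,d)[0,0]
    q=np.array(pic["orientation"]);r=R.from_quat([q[1],q[2],q[3],q[0]])
    return np.array(pic["position"]),r.apply([u[0],-u[1],-1])
def at(pic,px,z):
    o,v=ray(pic,px);return o+v*(z-o[2])/v[2]
def proj(pic,P):
    q=np.array(pic["orientation"]);r=R.from_quat([q[1],q[2],q[3],q[0]])
    p=r.inv().apply(np.atleast_2d(P)-np.array(pic["position"]))*[1,-1,-1]
    return cv2.projectPoints(p,np.zeros(3),np.zeros(3),np.array(pic["intrinsics"],float),np.array(pic["dist"],float))[0][:,0]
H=dict(hob=0,ring_middle=.006,ring_left=.006,saucepan=.006,saucepan_tip=.09,milk_pan=.006,milk_pan_tip=.078,skillet=.006,jug=.006,cup=0)
def look(cam,names=H):
    pic=bot.read_camera(cam)
    for n in names:
        m=bot.mark_of(n,pic)
        for e in m[:2]:
            print(cam,n,round(e["p"],2),np.round(e["pixel"],1),np.round(at(pic,e["pixel"],H[n])[:2],4))
    return pic
def save(pic,f): cv2.imwrite(f,pic["img"][:,:,::-1])
E
python3 - <<'E'
from h import *
for c in("top","side"): save(look(c),f"pics/{c}0.png")
s=bot.read_state();print(s["position"],s["ee_rot"],s["clock"])
E
```

```text
top ring_left 0.72 [297.7 228. ] [0.5636 0.1209]
top saucepan 0.93 [387.2 234.9] [ 0.5408 -0.1377]
top saucepan 0.18 [443.7 196.9] [ 0.6495 -0.306 ]
top saucepan_tip 0.9 [306.2 262.8] [0.4688 0.0955]
top milk_pan 0.74 [268.4 234.2] [0.5465 0.2058]
top milk_pan_tip 0.92 [257.4 162.6] [0.7454 0.2283]
top skillet 0.94 [473. 247.] [ 0.5017 -0.3914]
top skillet 0.55 [262.3 162.3] [0.7555 0.2224]
top jug 0.67 [441.5 197.1] [ 0.6489 -0.2994]
top cup 0.79 [157.6 207. ] [0.6288 0.5352]
side ring_left 0.75 [296.9 227. ] [0.5729 0.1237]
side saucepan 0.68 [350.4 282.9] [ 0.5345 -0.1488]
side saucepan_tip 0.92 [274.6 229.3] [0.4657 0.097 ]
side milk_pan 0.67 [273.6 217. ] [0.5482 0.2111]
side milk_pan 0.51 [418.7 291.4] [ 0.6513 -0.3012]
side milk_pan_tip 0.82 [312.2 172.6] [0.739  0.2291]
side skillet 0.59 [408.  343.9] [ 0.5002 -0.381 ]
side jug 0.57 [420.  292.7] [ 0.6503 -0.3064]
side cup 0.67 [235.3 160.8] [0.6429 0.5564]
[0.16157558 0.6553895  0.23134368] [-6.68711322e-06  1.20602636e-01  9.92700863e-01  4.03779089e-05] 1.1
```

View pics/top0.png

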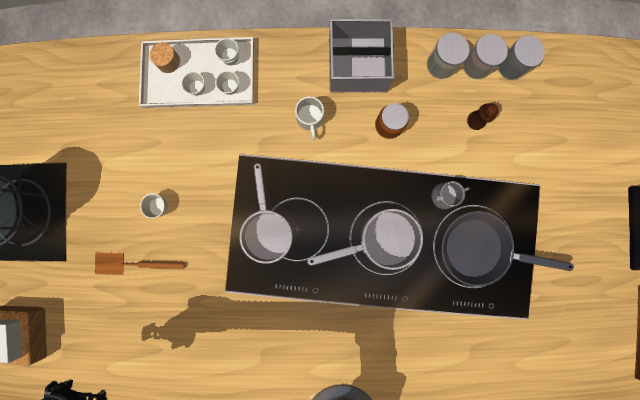

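View pics/side0.png

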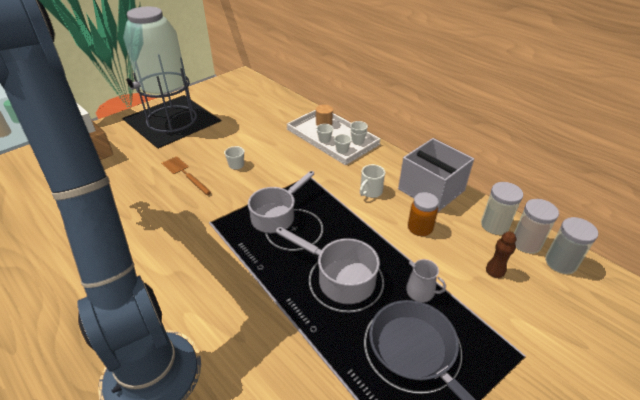

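The top view shows the rings at about (298,229), (386,238) and (474,247) px. The saucepan handle points left to (308,263), and the milk pan is at (267,236) with its tip at (258,165). Next I fit the hob pose to the ring print.

```bash
cat > fit.py <<'E'
from h import *
from scipy.optimize import differential_evolution as de
def samp(im,p): return cv2.remap(im,p[:,0].astype(np.float32)[None],p[:,1].astype(np.float32)[None],cv2.INTER_LINEAR)[0]
a=np.linspace(0,2*np.pi,120,endpoint=False);C=np.c_[np.cos(a),np.sin(a),0*a]
def hobfit(pics):
    T=[]
    for p in pics:
        g=cv2.cvtColor(p["img"],cv2.COLOR_RGB2GRAY)
        t=cv2.morphologyEx(g,cv2.MORPH_TOPHAT,np.ones((5,5),np.uint8));t[g>150]=0
        T.append(cv2.GaussianBlur(np.minimum(t,40).astype(np.float32),(0,0),1))
    def f(v):
        u=np.array([-np.sin(v[2]),np.cos(v[2]),0]);c=np.array([v[0],v[1],.006])
        P=np.vstack([c+.105*C,c+.26*u+.09*C])
        return -sum(samp(t,proj(p,P)).mean() for t,p in zip(T,pics))
    r=de(f,[(.5,.58),(-.17,-.1),(-.25,0)],seed=0,tol=1e-6,popsize=20);return r.x,r.fun
E
python3 - <<'E'
from fit import *
P=[bot.read_camera(c) for c in("top","side")]
for s in (P,P[:1],P[1:]):
    v,f=hobfit(s);print(np.round(v,4),f,"left",np.round(v[:2]+.26*np.array([-np.sin(v[2]),np.cos(v[2])]),4),np.degrees(v[2]))
E
```

```text
[ 0.533  -0.1333 -0.1075] -42.068546295166016 left [0.5609 0.1252] -6.15650505783968
[ 0.5329 -0.1343 -0.1071] -19.730871200561523 left [0.5607 0.1242] -6.135318972839808
[ 0.5335 -0.132  -0.1093] -22.945486068725586 left [0.5618 0.1265] -6.260219150130813
```

move_arm --increments '[[[0,0,-0.0104,0.8,-0.98,0,1],[0,0,-0.0104,0.8,-0.98,0,1],[0,0,-0.0104,0.8,-0.98,0,1],[0,0,-0.0104,0.8,-0.98,0,1],[0,0,-0.0104,0.8,-0.98,0,1],[0,0,-0.0104,0.8,-0.98,0,1],[0,0,-0.0104,0.8,-0.98,0,1],[0,0,-0.0104,0.8,-0.98,0,1]]]'

```text
clock: 2.0
position: [0.3226, 0.458, 0.2315]
ee_rot: [0.0, 0.375, 0.927, 0.0]
ft_force: [0.3, -0.6, -0.1]
opening: 1.0
grasp_force: 0.0
```

move_arm --increments '[[[0,0,-0.0104,0.8,-0.98,0,1],[0,0,-0.0104,0.8,-0.98,0,1],[0,0,-0.0104,0.8,-0.98,0,1],[0,0,-0.0104,0.8,-0.98,0,1],[0,0,-0.0104,0.8,-0.98,0,1],[0,0,-0.0104,0.8,-0.98,0,1],[0,0,-0.0104,0.8,-0.98,0,1],[0,0,-0.0104,0.8,-0.98,0,1]]]'

```text
clock: 2.8
position: [0.4824, 0.2619, 0.2315]
ee_rot: [-0.0, 0.602, 0.799, 0.0]
ft_force: [0.6, 0.3, -0.5]
opening: 0.998
grasp_force: 0.0
```

move_arm --increments '[[[0,0,0,0,-0.98,0,1],[0,0,0,0,-0.98,0,1],[0,0,0,0,-0.98,0,1],[0,0,0,0,-0.98,0,1],[0,0,0,0,-0.98,0,1],[0,0,0,0,-0.98,0,1],[0,0,0,0,-0.98,0,1],[0,0,0,0,-0.98,0,1]]]'

```text
clock: 3.6
position: [0.4815, 0.066, 0.2315]
ee_rot: [0.0, 0.601, 0.8, 0.0]
ft_force: [-0.2, 0.0, -0.3]
opening: 1.003
grasp_force: 0.0
```

Run:
```python
from h import *
s=bot.read_state();print(s["position"],s["ee_rot"],s["clock"],s["joints"])
save(look("wrist",["saucepan","saucepan_tip"]),"pics/w1.png")
save(look("top",["saucepan","saucepan_tip","milk_pan","milk_pan_tip"]),"pics/t1.png")
look("side",["saucepan","saucepan_tip"])
```

```text
[0.48148325 0.06595249 0.23153544] [6.69120255e-05 6.00550388e-01 7.99586843e-01 3.26485831e-04] 3.6 [-0.61263037  0.15884974  0.44169449  1.98957664 -0.08039143  1.00908034
  0.14945239]
wrist saucepan 0.95 [315.3 294.3] [ 0.5268 -0.1366]
wrist saucepan_tip 0.74 [322.5 153.2] [0.4717 0.0944]
top saucepan 0.72 [389.1 240.4] [ 0.5248 -0.143 ]
top milk_pan 0.9 [268.6 234.1] [0.5467 0.2053]
top milk_pan_tip 0.64 [258.  162.7] [0.7451 0.2266]
side saucepan 0.74 [348.9 283.3] [ 0.5303 -0.1468]
side saucepan 0.7 [312.  173.5] [0.7971 0.2933]
side saucepan_tip 0.73 [277.2 228.9] [0.4723 0.093 ]
```

View pics/w1.png

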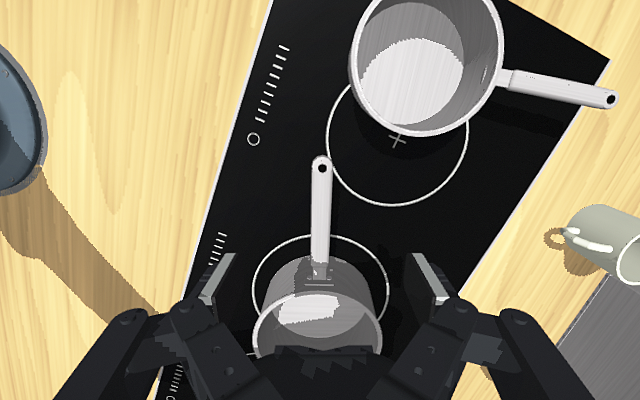

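The handle runs vertically at column ~320, from (320,265) to (321,157), between the fingers, and the saucepan is at the bottom centre. I'll measure the handle's mid-line and the rim.

Run:
```python
from fit import *
im=cv2.imread("pics/w1.png");g=cv2.cvtColor(im,cv2.COLOR_BGR2GRAY)
w=bot.read_camera("wrist")
tip=np.array([.471,.0945]);L=[]
for r in range(175,260,8):
    row=g[r,295:345]>110; c=np.flatnonzero(row)+295
    u=c.mean()
    z=.088
    for _ in range(4):
        p=at(w,[u,r],z)[:2]; rad=.24-np.linalg.norm(p-tip); z=.006+.066+.018*(rad-.08)/.16+.006
    L.append(p); print(r,c.min(),c.max(),np.round(p,4),round(rad,3))
L=np.array(L);m=L.mean(0);d=np.linalg.svd(L-m)[2][0];d*=np.sign(d[1])
t=m+d*((tip-m)@d);print("ang",np.degrees(np.arctan2(d[1],d[0])),"tip",t,"centre",t-.24*d,"g.19",t-.05*d)
# rim fit in top/side by gradient magnitude
P=[bot.read_camera(c) for c in("top","side")]
def rim(x0,r,z):
    T=[]
    for p in P:
        gg=cv2.GaussianBlur(cv2.cvtColor(p["img"],cv2.COLOR_RGB2GRAY).astype(np.float32),(0,0),1);T.append(np.minimum(np.hypot(cv2.Sobel(gg,5,1,0),cv2.Sobel(gg,5,0,1)),120))
    f=lambda v:-sum(samp(t,proj(p,np.r_[v,z]+r*C)).mean() for t,p in zip(T,P))
    q=de(f,[(x0[0]-.025,x0[0]+.025),(x0[1]-.025,x0[1]+.025)],seed=0);return q.x,q.fun
print(rim((.533,-.142),.08,.096),rim((.547,.207),.07,.081))
```

```text
175 312 338 [0.479  0.0761] 0.22
183 312 344 [0.4819 0.0678] 0.211
191 312 331 [0.4817 0.0584] 0.202
199 311 331 [0.4837 0.0494] 0.193
207 311 330 [0.4858 0.0401] 0.184
215 311 330 [0.4886 0.0307] 0.174
223 311 330 [0.4913 0.0211] 0.164
231 311 329 [0.4937 0.011 ] 0.153
239 295 344 [0.4965 0.0008] 0.143
247 311 328 [ 0.4991 -0.0099] 0.132
255 311 328 [ 0.5022 -0.0207] 0.121
ang 103.46382973715274 tip [0.47369171 0.09514442] centre [ 0.52957126 -0.13825968] g.19 [0.48533328 0.04651857]
(array([ 0.5353902 , -0.13638701]), np.float64(-199.94773864746094)) (array([0.54630181, 0.20638695]), np.float32(-224.02545))
```

move_arm --increments '[[[0,0,-0.0033,0.13,-0.78,0,1],[0,0,0,0,0,-0.95,1],[0,0,0,0,0,-0.95,1],[0,0,0,0,0,-0.95,1],[0,0,0,0,0,-0.95,1],[0,0,0,0,0,-0.95,1],[0,0,0,0,0,-0.95,1],[0,0,0,0,0,-0.95,1]]]'

```text
clock: 5.1
position: [0.4853, 0.0465, 0.0643]
ee_rot: [0.001, 0.609, 0.793, -0.0]
ft_force: [0.2, 0.2, 0.3]
opening: 1.0
grasp_force: 0.0
```

Run:
```python
from h import *
s=bot.read_state();print(s["position"],s["ft_force"])
n=32;r=.19;c0=np.array([.534,-.137]);c1=np.array([.533,-.1335])
def p(i):
    a=np.radians(105-111.2*i/n);return c0+(c1-c0)*i/n+r*np.array([np.cos(a),np.sin(a)])
D=np.round(np.diff([p(i) for i in range(n+1)],axis=0)/.025,2)
for k in range(4):print([list(map(float,x)) for x in D[8*k:8*k+8]])
print(D.sum(0)*.025,p(0),p(n))
w=look("wrist",["saucepan_tip"]);save(w,"pics/w2.png")
```

```text
[0.48527291 0.04652106 0.064326  ] [0.22749617 0.24319785 0.28401675]
[[0.45, 0.11], [0.45, 0.08], [0.46, 0.06], [0.46, 0.03], [0.46, -0.0], [0.46, -0.03], [0.46, -0.06], [0.45, -0.08]]
[[0.44, -0.11], [0.44, -0.14], [0.43, -0.16], [0.42, -0.19], [0.4, -0.22], [0.39, -0.24], [0.37, -0.26], [0.36, -0.28]]
[[0.34, -0.31], [0.32, -0.33], [0.3, -0.34], [0.28, -0.36], [0.25, -0.38], [0.23, -0.39], [0.21, -0.41], [0.18, -0.42]]
[[0.16, -0.43], [0.13, -0.44], [0.1, -0.44], [0.07, -0.45], [0.05, -0.45], [0.02, -0.46], [-0.01, -0.46], [-0.04, -0.46]]
[ 0.23725 -0.2005 ] [0.48482438 0.04652591] [ 0.72188868 -0.15401988]
wrist saucepan_tip 0.73 [322.1 184.2] [0.4714 0.0927]
```

View pics/w2.png

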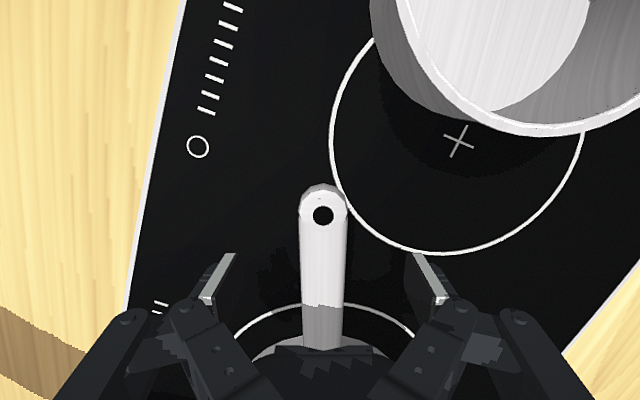

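The handle is centred between the pads (column ~323), so I close the gripper.

move_arm --increments '[[[0,0,0,0,0,0,0.5],[0,0,0,0,0,0,0.35],[0,0,0,0,0,0,0.2],[0,0,0,0,0,0,0],[0,0,0,0,0,0,0],[0,0,0,0,0,0,0],[0,0,0,0,0,0,0],[0,0,0,0,0,0,0]]]' --force 50

```text
clock: 6.0
position: [0.4849, 0.0483, 0.0654]
ee_rot: [-0.0, 0.608, 0.794, 0.0]
ft_force: [-2.4, 2.5, 5.6]
opening: 0.249
grasp_force: 52.3
```

move_arm --increments '[[[0,0,0,0,0,0.04,0],[0,0,0,0,0,0,0],[0,0,0,0,0,0,0],[0,0,0,0,0,0,0],[0,0,0,0,0,0,0],[0,0,0,0,0,0,0],[0,0,0,0,0,0,0],[0,0,0,0,0,0,0]]]'

```text
clock: 6.8
position: [0.4848, 0.0478, 0.0661]
ee_rot: [-0.0, 0.608, 0.794, -0.0]
ft_force: [-0.2, 0.5, 2.5]
opening: 0.248
grasp_force: 52.0
```

move_arm --increments '[[[0,0,-0.00965,0.45,0.11,0.02,0],[0,0,-0.00965,0.45,0.08,0,0],[0,0,-0.00965,0.46,0.06,0,0],[0,0,-0.00965,0.46,0.03,0,0],[0,0,-0.00965,0.46,0,0,0],[0,0,-0.00965,0.46,-0.03,0,0],[0,0,-0.00965,0.46,-0.06,0,0],[0,0,-0.00965,0.45,-0.08,0,0]]]'

```text
clock: 7.6
position: [0.5769, 0.0498, 0.0661]
ee_rot: [0.001, 0.781, 0.624, -0.0]
ft_force: [1.9, -0.8, -2.2]
opening: 0.247
grasp_force: 51.4
```

Run:
```python
from h import *
look("top",["saucepan","saucepan_tip"]);save(look("side",["saucepan","saucepan_tip"]),"pics/s2.png")
print(bot.read_state()["ft_force"],bot.read_state()["moment"])
```

```text
top saucepan 0.77 [387.3 237.1] [ 0.5344 -0.1379]
side saucepan 0.73 [346.7 280.6] [ 0.5328 -0.1358]
side saucepan_tip 0.83 [302.3 210.7] [0.5779 0.1006]
[ 1.0165805  -0.06405628 -3.35872953] [-0.26744025 -0.44269907  0.42610583]
```

View pics/s2.png

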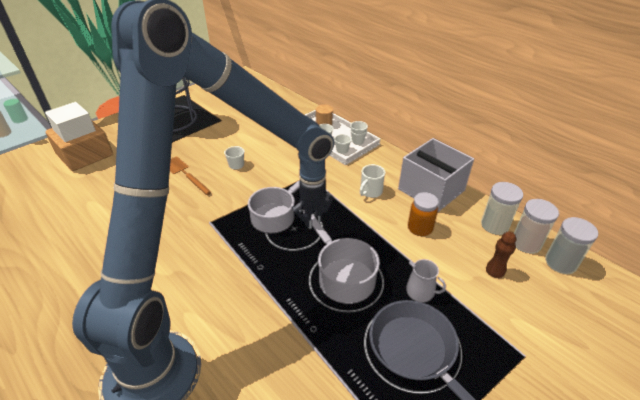

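The pan is turning in place: it's at (348,270) inside its ring, with the handle swung toward (312,225). The tool is pulling up slightly, so I'll ease down 0.5 mm.

move_arm --increments '[[[0,0,-0.00965,0.44,-0.11,-0.025,0],[0,0,-0.00965,0.44,-0.14,0,0],[0,0,-0.00965,0.43,-0.16,0,0],[0,0,-0.00965,0.42,-0.19,0,0],[0,0,-0.00965,0.4,-0.22,0,0],[0,0,-0.00965,0.39,-0.24,0,0],[0,0,-0.00965,0.37,-0.26,0,0],[0,0,-0.00965,0.36,-0.28,0,0]]]'

```text
clock: 8.7
position: [0.657, 0.0118, 0.0661]
ee_rot: [-0.001, 0.909, 0.418, 0.0]
ft_force: [1.0, 1.3, 0.5]
opening: 0.246
grasp_force: 51.7
```

move_arm --increments '[[[0,0,-0.00965,0.34,-0.31,0,0],[0,0,-0.00965,0.32,-0.33,0,0],[0,0,-0.00965,0.3,-0.34,0,0],[0,0,-0.00965,0.28,-0.36,0,0],[0,0,-0.00965,0.25,-0.38,0,0],[0,0,-0.00965,0.23,-0.39,0,0],[0,0,-0.00965,0.21,-0.41,0,0],[0,0,-0.00965,0.18,-0.42,0,0]]]'

```text
clock: 9.5
position: [0.7101, -0.0617, 0.0662]
ee_rot: [-0.001, 0.982, 0.187, 0.0]
ft_force: [0.7, 0.9, 1.4]
opening: 0.245
grasp_force: 51.7
```

move_arm --increments '[[[0,0,-0.00965,0.16,-0.43,0,0],[0,0,-0.00965,0.13,-0.44,0,0],[0,0,-0.00965,0.1,-0.44,0,0],[0,0,-0.00965,0.07,-0.45,0,0],[0,0,-0.00965,0.05,-0.45,0,0],[0,0,-0.00965,0.02,-0.46,0,0],[0,0,-0.00965,-0.01,-0.46,0,0],[0,0,-0.00965,-0.04,-0.46,0,0]]]'

```text
clock: 10.3
position: [0.7223, -0.1517, 0.0662]
ee_rot: [-0.001, 0.999, -0.054, 0.0]
ft_force: [1.5, 1.0, 0.9]
opening: 0.251
grasp_force: 51.7
```

```bash
cat >> fit.py <<'E'
def rim(P,x0,r,z):
    T=[]
    for p in P:
        gg=cv2.GaussianBlur(cv2.cvtColor(p["img"],cv2.COLOR_RGB2GRAY).astype(np.float32),(0,0),1);T.append(np.minimum(np.hypot(cv2.Sobel(gg,5,1,0),cv2.Sobel(gg,5,0,1)),120))
    f=lambda v:-sum(samp(t,proj(p,np.r_[v,z]+r*C)).mean() for t,p in zip(T,P))
    q=de(f,[(x0[0]-.03,x0[0]+.03),(x0[1]-.03,x0[1]+.03)],seed=0);return np.round(q.x,4),q.fun
E
python3 - <<'E'
from fit import *
n=["saucepan","saucepan_tip"]
P=[look(c,n) for c in("top","side")]
save(P[1],"pics/s3.png")
print(rim(P,(.533,-.1335),.08,.096),rim(P[1:],(.533,-.1335),.08,.096))
s=bot.read_state();print(s["position"],s["ee_rot"],s["ft_force"],s["joints"])
E
```

```text
top saucepan 0.82 [384.9 237.1] [ 0.5345 -0.1309]
side saucepan 0.66 [346.9 281.6] [ 0.5306 -0.1387]
side saucepan_tip 0.65 [404.4 223.3] [ 0.7618 -0.1496]
(array([ 0.5298, -0.1235]), np.float64(-154.61842346191406)) (array([ 0.5313, -0.1231]), np.float64(-99.31981658935547))
[ 0.72170067 -0.15219069  0.06614416] [-6.86572188e-05  9.98621737e-01 -5.24835149e-02 -3.19780913e-04] [-1.0551904  -0.2154764   1.70629431] [-0.3345699   0.87170888  0.8287403   1.53603561 -0.70615731  1.05401649
 -0.99914866]
```

View pics/s3.png

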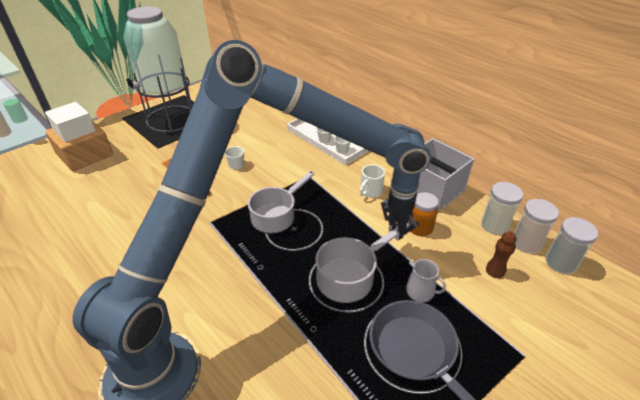

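The saucepan handle now points back at about (395,235), and the pan is still inside its ring. I'll release, lift and measure.

move_arm --increments '[[[0,0,0,0,0,0,0.5],[0,0,0,0,0,0,1],[0,0,0,0,0,0,1],[0,0,0,0,0,0,1],[0,0,0,0,0,0,1],[0,0,0,0,0,0.6,1],[0,0,0,0,0,1,1],[0,0,0,0,0,1,1]]]'

```text
clock: 11.4
position: [0.7221, -0.1528, 0.1325]
ee_rot: [0.0, 0.999, -0.053, 0.0]
ft_force: [-0.2, 0.4, 1.0]
opening: 1.0
grasp_force: 0.0
```

move_arm --increments '[[[0,0,0,0,1,1,1],[0,0,0,0,1,1,1],[0,0,0,0,1,0,1],[0,0,0,0,1,0,1],[0,0,0,0,1,0,1],[0,0,0,0,1,0,1],[0,0,0,0,1,0,1],[0,0,0,0,1,0,1]]]'

```text
clock: 12.2
position: [0.7222, 0.0482, 0.1824]
ee_rot: [-0.0, 0.999, -0.053, 0.001]
ft_force: [0.4, 0.1, -0.0]
opening: 0.994
grasp_force: 0.0
```

Run:
```python
from fit import *
n=["saucepan","saucepan_tip","milk_pan","milk_pan_tip"]
P=[look(c,n) for c in("top","side","wrist")]
save(P[0],"pics/t4.png");save(P[2],"pics/w4.png")
for Q in (P[:2],P[:1],P[1:2]):print(rim(Q,(.533,-.1335),.08,.096),rim(Q,(.547,.207),.07,.081))
s=bot.read_state();print(s["position"],s["ee_rot"],s["ft_force"])
```

```text
top saucepan 0.92 [387.7 237.8] [ 0.5324 -0.1391]
top saucepan 0.58 [395.3 154.5] [ 0.7747 -0.1655]
top saucepan_tip 0.72 [396.1 155. ] [ 0.7612 -0.1544]
top milk_pan 0.78 [269.7 234. ] [0.547  0.2021]
top milk_pan_tip 0.72 [255.9 164.8] [0.7393 0.2324]
side saucepan 0.82 [343.9 282.1] [ 0.5231 -0.134 ]
side saucepan_tip 0.72 [405.4 219.9] [ 0.7755 -0.1426]
side saucepan_tip 0.23 [236.1 160.5] [0.5825 0.4488]
side milk_pan 0.58 [272.5 218.5] [0.5411 0.208 ]
side milk_pan_tip 0.62 [310.8 173. ] [0.734  0.2308]
wrist saucepan 0.78 [463.3 296.2] [ 0.5311 -0.1266]
wrist saucepan_tip 0.8 [565.6 119.5] [ 0.769 -0.16 ]
wrist milk_pan 0.96 [222.2 312.2] [0.5409 0.2058]
wrist milk_pan_tip 0.69 [121.1 194.3] [0.7425 0.2315]
(array([ 0.5261, -0.1261]), np.float64(-216.60751342773438)) (array([0.5468, 0.2064]), np.float64(-179.1939697265625))
(array([ 0.5274, -0.1257]), np.float64(-109.74137878417969)) (array([0.5422, 0.2126]), np.float64(-67.3377914428711))
(array([ 0.5248, -0.1259]), np.float64(-110.62337493896484)) (array([0.5471, 0.205 ]), np.float64(-116.36845397949219))
[0.72207927 0.04714393 0.18094362] [ 5.55252070e-05  9.98569350e-01 -5.34719589e-02 -2.31102879e-05] [-0.10180949  0.52116433  0.51210927]
```

View pics/t4.png

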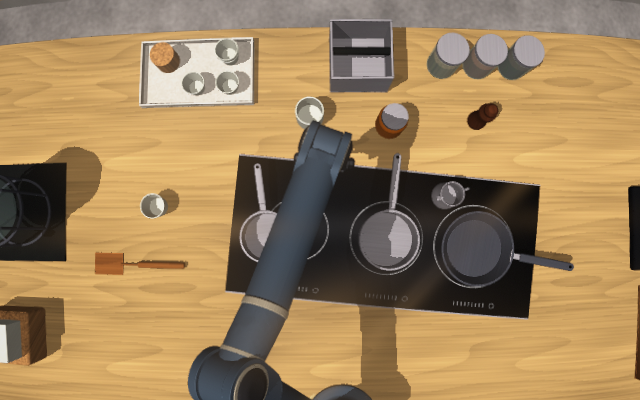

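The saucepan stands inside its ring with its handle at about −6°, tip at (396,155), and the jug and skillet haven't moved. Now to the milk pan's handle.

move_arm --increments '[[[0,0,0.0045,-0.08,0.89,0,1],[0,0,0.0045,-0.08,0.89,0,1],[0,0,0.0045,-0.08,0.89,0,1],[0,0,0.0045,-0.08,0.89,0,1],[0,0,0.0045,-0.08,0.89,0,1],[0,0,0.0045,-0.08,0.89,0,1],[0,0,0.0045,-0.08,0.89,0,1],[0,0,0.0045,-0.08,0.89,0,1]]]'

```text
clock: 13.75
position: [0.7058, 0.2274, 0.181]
ee_rot: [0.0, 0.998, 0.061, 0.0]
ft_force: [0.4, -0.0, -0.2]
opening: 0.999
grasp_force: 0.0
```

Run:
```python
from fit import *
w=look("wrist",["milk_pan","milk_pan_tip"]);save(w,"pics/w5.png")
P=[bot.read_camera("top")];print(rim(P,(.533,-.1335),.08,.096))
s=bot.read_state();print(s["position"],s["ee_rot"])
c=np.array([.5468,.2064])
for a in(4,7,10):
  d=np.array([np.cos(np.radians(a)),np.sin(np.radians(a))])
  print(a,[np.round(proj(w,np.r_[c+d*r,.006+.056+.016*(r-.07)/.135+.006])[0]) for r in(.1,.16,.2)])
```

```text
wrist milk_pan 0.62 [327.2 295.1] [0.54   0.2006]
wrist milk_pan_tip 0.75 [324.6 152.5] [0.7441 0.2299]
(array([ 0.5326, -0.1256]), np.float64(-112.17882537841797))
[0.70594662 0.22583036 0.18076252] [ 4.38194157e-04  9.98183735e-01  6.02414679e-02 -7.35258988e-05]
4 [array([329., 249.]), array([333., 195.]), array([336., 152.])]
7 [array([324., 249.]), array([324., 195.]), array([324., 152.])]
10 [array([318., 249.]), array([314., 195.]), array([311., 152.])]
```

View pics/w5.png

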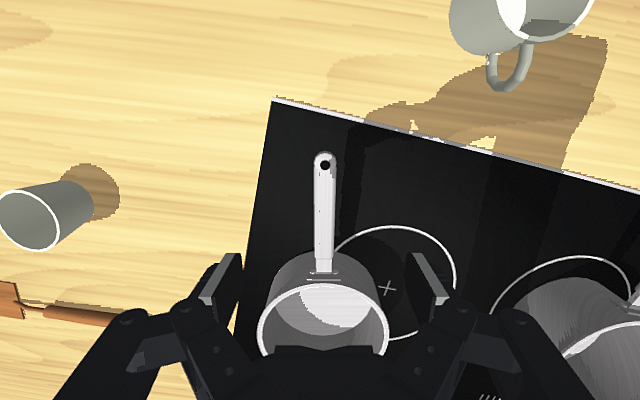

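The milk pan's handle lies centred at column ~324, from (324,155) to (323,265), which matches the 7° model. I descend and close.

move_arm --increments '[[[0,0,0,0,0,-0.84,1],[0,0,0,0,0,-0.84,1],[0,0,0,0,0,-0.84,1],[0,0,0,0,0,-0.84,1],[0,0,0,0,0,-0.84,1],[0,0,0,0,0,-0.82,1],[0,0,0,0,0,0,1],[0,0,0,0,0,0,1]]]'

```text
clock: 14.75
position: [0.7064, 0.2244, 0.0556]
ee_rot: [0.0, 0.998, 0.059, 0.0]
ft_force: [-0.7, 0.3, 0.3]
opening: 1.004
grasp_force: 0.0
```

move_arm --increments '[[[0,0,0,0,0,0,0.5],[0,0,0,0,0,0,0.35],[0,0,0,0,0,0,0.2],[0,0,0,0,0,0,0],[0,0,0,0,0,0,0],[0,0,0,0,0,0,0],[0,0,0,0,0,0,0],[0,0,0,0,0,0,0]]]'

```text
clock: 15.55
position: [0.7063, 0.2259, 0.0559]
ee_rot: [-0.0, 0.998, 0.06, 0.0]
ft_force: [0.3, 1.3, 3.0]
opening: 0.219
grasp_force: 50.7
```

move_arm --increments '[[[0,0,0,0,0,0.03,0],[0,0,-0.0023,0.04,-0.3,0,0],[0,0,-0.0023,0.04,-0.3,0,0],[0,0,-0.0023,0.04,-0.3,0,0],[0,0,-0.0023,0.04,-0.3,0,0],[0,0,-0.0023,0.04,-0.3,0,0],[0,0,-0.0023,0.04,-0.3,0,0],[0,0,-0.0023,0.04,-0.3,0,0]]]'

```text
clock: 16.35
position: [0.713, 0.1722, 0.0561]
ee_rot: [-0.0, 1.0, 0.008, -0.0]
ft_force: [-1.4, 3.6, 1.2]
opening: 0.225
grasp_force: 50.9
```

move_arm --increments '[[[0,0,-0.0026,0.04,-0.33,0,0],[0,0,-0.0026,0.04,-0.33,0,0],[0,0,-0.0026,0.04,-0.33,0,0],[0,0,-0.0026,0.04,-0.33,0,0],[0,0,-0.0026,0.04,-0.33,0,0],[0,0,-0.0026,0.04,-0.33,0,0],[0,0,-0.0026,0.04,-0.33,0,0],[0,0,-0.0026,0.04,-0.33,0,0]]]'

```text
clock: 17.15
position: [0.721, 0.106, 0.0561]
ee_rot: [0.0, 0.998, -0.057, -0.0]
ft_force: [-0.6, 4.3, 1.2]
opening: 0.22
grasp_force: 50.7
```

Run:
```python
from fit import *
P=[look(c,["milk_pan","milk_pan_tip"]) for c in("top","side")]
print(rim(P,(.561,.125),.07,.081),rim(P[1:],(.561,.125),.07,.081),rim(P,(.531,-.13),.08,.096))
s=bot.read_state();print(s["position"],s["ee_rot"],s["ft_force"])
```

```text
top milk_pan 0.95 [296.4 231.7] [0.5529 0.1248]
side milk_pan 0.86 [294.6 230.8] [0.5563 0.116 ]
side milk_pan_tip 0.6 [341.2 187.9] [0.7529 0.1041]
(array([0.5612, 0.1263]), np.float64(-181.90725708007812)) (array([0.564 , 0.1251]), np.float64(-113.11186981201172)) (array([ 0.5347, -0.131 ]), np.float64(-219.05111694335938))
[0.7215739  0.10576077 0.05627692] [ 1.15426992e-03  9.98448011e-01 -5.56759617e-02  6.50772001e-04] [ 1.47426676  0.08595637 -1.55186657]
```

Both pans are on target. I'll release, lift straight up and check.

move_arm --increments '[[[0,0,0,0,0,0,0.5],[0,0,0,0,0,0,1],[0,0,0,0,0,0,1],[0,0,0,0,0,0,1],[0,0,0,0,0,0,1],[0,0,0,0,0,0.6,1],[0,0,0,0,0,1,1],[0,0,0,0,0,1,1]]]'

```text
clock: 18.25
position: [0.7211, 0.1067, 0.1228]
ee_rot: [0.0, 0.998, -0.056, 0.0]
ft_force: [0.4, -0.1, -1.1]
opening: 0.996
grasp_force: 0.0
```

move_arm --increments '[[[0,0,0,0,0,1,1],[0,0,0,0,0,1,1],[0,0,0,0,0.8,1,1],[0,0,0,0,1,1,1],[0,0,0,0,1,1,1],[0,0,0,0,1,0,1],[0,0,0,0,1,0,1],[0,0,0,0,1,0,1]]]'

```text
clock: 19.05
position: [0.7211, 0.2527, 0.248]
ee_rot: [-0.0, 0.998, -0.056, 0.001]
ft_force: [-0.3, -0.6, -0.9]
opening: 1.001
grasp_force: 0.0
```

move_arm --increments '[[[0,0,0,0,1,0,1],[0,0,0,0,1,0,1],[0,0,0,0,1,0,1],[0,0,0,0,1,0,1],[0,0,0,0,1,0,1],[0,0,0,0,1,0,1],[0,0,0,0,1,0,1],[0,0,0,0,0,0,1]]]'

```text
clock: 19.85
position: [0.7197, 0.4323, 0.2465]
ee_rot: [-0.001, 0.999, -0.053, 0.0]
ft_force: [-0.0, 0.3, -0.4]
opening: 1.003
grasp_force: 0.0
```

Run:
```python
from fit import *
P=[look(c,["saucepan_tip","milk_pan_tip","jug","cup","skillet"]) for c in("top","side")]
save(P[0],"pics/t6.png")
for Q in(P,P[:1],P[1:]):print(rim(Q,(.561,.125),.07,.081),rim(Q,(.531,-.13),.08,.096))
s=bot.read_state();print(s["position"],s["clock"],s["ft_force"])
```

```text
top saucepan_tip 0.77 [394.8 156.2] [ 0.7579 -0.1507]
top milk_pan_tip 0.66 [303.7 157.7] [0.7574 0.1   ]
top jug 0.84 [443.2 197.5] [ 0.6477 -0.3045]
top cup 0.72 [154.9 206.5] [0.6303 0.5435]
top skillet 0.84 [473.9 246.6] [ 0.5028 -0.3941]
side saucepan_tip 0.71 [405.6 221.3] [ 0.7712 -0.1468]
side milk_pan_tip 0.71 [344.7 188.8] [0.7579 0.093 ]
side jug 0.79 [419.2 291.8] [ 0.6512 -0.303 ]
side cup 0.61 [235.8 162.5] [0.6379 0.5463]
side skillet 0.86 [412.7 342.2] [ 0.5126 -0.3863]
side skillet 0.39 [341.2 187.5] [0.8178 0.1637]
(array([0.559 , 0.1208]), np.float64(-192.02261352539062)) (array([ 0.5348, -0.1322]), np.float64(-219.7554931640625))
(array([0.5636, 0.1229]), np.float64(-96.63452911376953)) (array([ 0.5323, -0.1253]), np.float64(-112.70045471191406))
(array([0.5566, 0.1348]), np.float64(-101.76953125)) (array([ 0.5346, -0.1341]), np.float64(-112.36767578125))
[0.72114947 0.42658105 0.2463055 ] 20.45 [-0.15123694  0.28620101 -0.01113748]
```

View pics/t6.png

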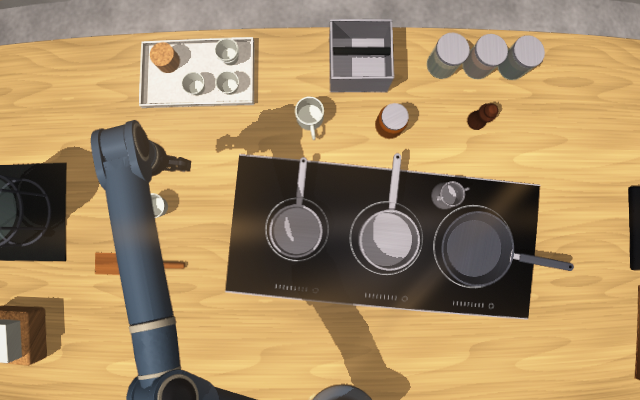

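Both pans are inside their rings, with the handles pointing back: tips at (303,160) and (396,156) px. The skillet, jug and cup haven't moved, so I'm handing the job in.

```bash
python3 -c "
from plant import bot
print(bot.finish_job())"
```

```text
the job is handed in; nothing more can be done
None
```

I turned the saucepan's handle to the back on its own ring first, then slid the milk pan into the left ring; the final pictures show both pans inside their rings with handles to the back and the skillet, jug and cup unmoved, and I handed the job in at about 20 s (no verdict was returned).

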